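# Lock a filter holder's ring with the pin spanner

### The job

Tighten the filter holder's lock ring: pick up the two-pin spanner by its handle, set both of its pins into two opposite holes of the ring, and turn the ring clockwise (seen from above) with the spanner until it is fully home against its stop. Then lift the spanner off and lay it down gently, flat and pins down as it was found, on the worktop well clear of the holder. Turn the ring with the spanner only, not with the fingers, and leave the small bottle, the can, the dish and the tape where they stand.

Things in the scene. Friction and masses are not known exactly. Their poses are not given: they have to be found in the camera images.
- filter_holder: Round metal filter holder screwed to the worktop (fixed). Origin: centre of its underside, on the vertical axis of the ring. Base flange 144 mm across, 10 mm thick; body 96 mm across, two small stops reaching 63 mm from the axis, up to 70 mm high; the lock ring is at 62 to 84 mm. A level hose nozzle reaches 81 mm from the axis along +x, 30 mm up.
- nozzle_tip (a point): Top of the brass hose nozzle that stands on the holder's axis, 113 mm above the worktop: 15 mm across, above a hexagon 25 mm across that ends 88 mm up. The spanner's open fork goes round it from above.
- ring_face (a point): Centre of the steel lock ring's top face, 84 mm above the worktop, turning with the ring; z up. Ring 110 mm across, bore 60 mm. Six round holes in this face, 12 mm wide, 15 mm deep, centred 42 mm from the axis at 0, 60, .. 300 degrees from this point's x axis. A dark index line on the face, and below it a lug 7 mm proud of the rim at the ring's foot, stand at 30 degrees (anticlockwise from above).
- lock_ring (a joint): Turn of the lock ring, rad: 0 = just entered, growing clockwise seen from above, 1.2 = fully home: its lug meets a rigid stop and its index line is in line with the line on the cover disc in its bore. Starts between 0 and 0.3. Steady friction of about 0.4 N m (4 N at the spanner's grip); it stays where it is left and does not rise or sink.
- pin_spanner: Forked two-pin face spanner, 205 mm long, 0.2 to 0.35 kg, lying pins down. Origin: midway between the pins, level with their tips; z up, handle along -x. Flat steel half-ring (71 mm inside, 97 mm outside diameter, 12 to 20 mm above the pin tips), open to +x, with a pin 8 mm thick, 12 mm long, tip tapered to 5 mm, standing down at y = +42 and y = -42 mm. It balances at about x = -86 mm.
- spanner_grip (a point): Point to hold on the spanner's black grip: 105 mm from its origin along its -x, 12 mm above the pin tips; axes as the spanner's. The grip is 22 mm wide (y), 24 mm high (pin-tip level to 24 mm above) and runs from 71 to 153 mm behind the origin. With the pins fully seated (12 mm deep) the grip's underside is 72 mm above the worktop.
- pin_left (a point): Tip of the pin at y = +42 mm of the spanner (centre of its lower end); axes as the spanner's.
- pin_right (a point): Tip of the pin at y = -42 mm of the spanner (centre of its lower end); axes as the spanner's.
- diluent: Small white bottle with a coloured cap, 54 mm across, 119 mm high, loose, upright; origin: centre of its underside. Leave it alone.
- lens_can: Black round can, 35 mm across, 50 mm high, loose, upright; origin: centre of its underside. Leave it alone.
- petri_dish: Flat round dish, 60 mm across, 15 mm high, loose; origin: centre of its underside. Leave it alone.
- tape_roll: Roll of tape lying flat, 96 mm across, 25 mm high, loose; origin: centre of its underside. Leave it alone.

How it is judged:
By the outcome, as a careful person would: the job done as asked, in the order asked, and still so for the second after the job is handed in, with the robot touching nothing.
It also fails if it takes over 54 s, if anything falls off the work surface, if the arm or the gripper's body presses on something with over 40 N, if the wrist force passes 120 N, or if a joint passes its speed limit or range.

### The arm

A 6-joint arm with a two-finger parallel gripper is mounted at the origin on a cart in front of the work surface, level with it; the furniture and walls round the work are solid. World frame = base frame: x ahead of the robot, y to its left, z up, the work surface at z = 0. Lengths are in m, angles in rad, forces in N, time in s.
With the tool pointing down it reaches from about 0.35 to 0.975 m from the base axis. Payload 4.9 kg.
Tool frame: the origin (TCP) lies on the front face of the gripper's body, between the roots of the fingers; the fingertips stand 73 mm ahead of it and the grasp point (between the pads) lies 54 mm ahead of it; z points along the fingers, y is the line along which they close (so a half turn about z gives the same grasp; the last joint's range is limited). The gripper opens to 85 mm and grips with 20 to 120 N. Pads are 22 mm wide; open, the fingers measure 114 mm over their backs; the gripper's body (76 mm by 85 mm) begins 54 mm behind the grasp point. The pads swing forward as they close: fully open they stand 13 mm farther back than shut.
Start: joints at [1.103, 0.053, 1.613, -0, 1.476, -0.119], TCP at [0.214, 0.587, 0.304] pointing down, gripper open.
Joint ranges: [-3.01, 3.01], [-1.01, 2.22], [0.06, 2.58], [-1.02, 4.17], [0.09, 2.62], [-3.14, 3.14]. Speed limits (rad/s): [2.57, 2.57, 3.14, 3.14, 3.14, 3.14].

### API

Orientations are given as a rotation vector (axis times angle).
In Python, from station import status, imaging, order gives the robot as it stands.
- The arm moves only by the tool arm_command, never from a script. Its argument "increments" is a list of rows, each an object with "slide": the shift along the tool's x, y, z in m, a list of three; "spin": the turn about the tool's z in degrees; "gripper": the opening, from -1 (shut) to 1 (fully open). In form: [{"slide": [x, y, z], "spin": spin, "gripper": gripper}, ...]. A call has 1 to 8 rows; each row is the pose to reach, as a shift and turn from the pose commanded when the call began, along the tool's axes at that moment; what a row does not reach only later rows make up. A row lasts 1/12 s, in which the tool goes at most 41.7 mm and 7.16 degrees, less where a joint would pass 70% of its speed; a pose out of reach is approached as far as the arm can. A call with a gripper value outside its range is refused whole. The fingers move at their own pace and stop on an object; "newtons" is the grip in N (left out, the last holds). Time passes only in rows, so rows that repeat a pose let the fingers close. It gives the time, the measured TCP pose, the force, the opening and the grip force at its end, in the units of the state.
- status.get_obs(): the state, without advancing time (a new reading comes with each control period).
- imaging.get_image(name): name is "scene" or "top" or "wrist"; returns a dict with "frame" (480x640x3 uint8, red, green, blue), "vfov" (degrees; the focal length in pixels is half the picture's height over the tangent of half this angle, whatever the lens; pixels are square), "cx", "cy" (the principal point, pixels), "view" (4x4, takes a point from world to camera coordinates); the wrist camera has in their place "mount" (4x4, takes a point from camera to tool coordinates, whose origin is the TCP and whose axes are the flange's). Camera axes: x right, y up, looking along -z (the intrinsics and any distortion apply to the point x, -y, -z); pixel columns grow to the right and rows downward; lengths in m; the calibration is good to about 2 mm. A picture is of the moment at which its call begins: read the wrist's pose just before it. There is no depth.
- order.finish_job(): hands the job in; it is judged then, once.
The state is a dict: "t": time; "q": joint angles; "dq": joint speeds; "effort": joint torques, N m; "tool_pos": TCP position; "tool_rot": TCP orientation; "contact_force": force on the tool from outside, world axes, zero at the start; "wrist_torque": the same for the moment, N m; "opening": finger opening in m; "grip_force": force on a finger pad.
Only numpy, scipy, OpenCV 4.12 (cv2) and the standard library are available. Lean on these libraries where they do the work, as an engineer would, in place of code of your own. Each camera call takes 0.05 s, during which the arm holds its last target. There are 200 camera calls.

## Working session

There is one attempt and no reset: what is moved stays moved. The work goes in short steps, Python scripts to look and compute and a tool call to move; the robot and the scene stay as the last step left them, time stands still between calls to the robot, and variables do not carry over. Pictures are saved under pics/ and viewed, at most 10 in all, crops included, and the job is handed in when it is done.

Besides the shell and the picture viewer there is one more tool, called after "Request:" by a JSON object that holds its "fn" and its "kwargs". arm_command: Moves the arm, as the interface text tells. Its arguments: {"type":"object","properties":{"increments":{"type":"array","items":{"type":"object","properties":{"slide":{"type":"array","items":{"type":"number"}},"spin":{"type":"number"},"gripper":{"type":"number"}}}},"newtons":{"type":"number"}},"required":["increments"]}

```bash
mkdir -p pics; ls; python3 - <<'E'
from station import status, imaging
import cv2,numpy as np
o=status.get_obs(); print(o)
ims={}
for n in("scene","top"):
    d=imaging.get_image(n); ims[n]=d
    cv2.imwrite(f"pics/{n}0.png",d["frame"][:,:,::-1])
    print(n,{k:v for k,v in d.items() if k!="frame"})
np.save("pics/ims.npy",ims,allow_pickle=True)
E
```

```text
pics
{'t': 0.0, 'q': array([ 1.10299317e+00,  5.33474820e-02,  1.61433947e+00,  1.54142537e-05,
        1.47599876e+00, -1.18989899e-01]), 'dq': array([ 0.00029821, -0.00012848, -0.00122634,  0.00025819,  0.00146466,
       -0.00139669]), 'effort': array([-2.81617518e-03, -3.93665314e+01, -3.70185649e+01, -3.00660722e-04,
        6.75925883e-03, -4.73925486e-07]), 'tool_pos': array([0.21338194, 0.58692393, 0.30264152]), 'tool_rot': array([-0.54503552, -3.09332112,  0.00313968]), 'contact_force': array([ 0.32475676, -0.70498541, -0.11933473]), 'wrist_torque': array([-0.0160069, -0.053926 ,  0.029856 ]), 'grip_force': 0.0, 'opening': 0.08539846361788406}
scene {'vfov': 42.255124844139786, 'cx': 319.31142428530165, 'cy': 235.71017311894548, 'view': array([[-0.88671361, -0.46227455,  0.00642   ,  0.47194421],
       [ 0.41484278, -0.78944918,  0.45241073, -0.19042295],
       [-0.2040697 ,  0.40382204,  0.89178659, -1.48222827],
       [ 0.        ,  0.        ,  0.        ,  1.        ]])}
top {'vfov': 45.958305527004015, 'cx': 320.50222115461486, 'cy': 237.5372667112218, 'view': array([[-0.00461685, -0.99998242, -0.00372151,  0.06702738],
       [ 0.97986538, -0.00526676,  0.19958981, -0.52132201],
       [-0.19960591, -0.0027251 ,  0.97987247, -1.13672776],
       [ 0.        ,  0.        ,  0.        ,  1.        ]])}
```

View pics/scene0.png

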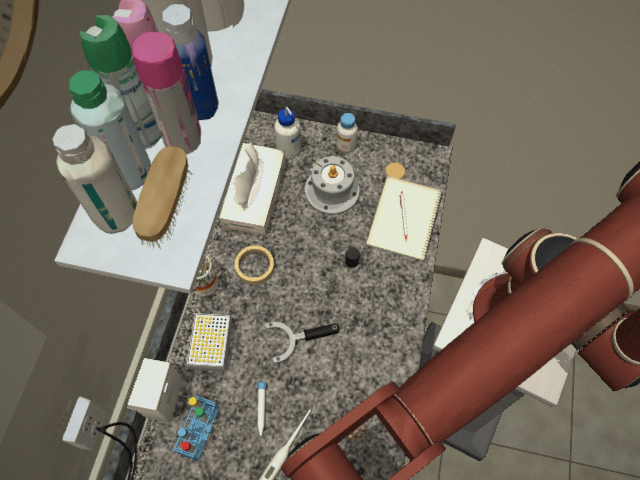

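View pics/top0.png

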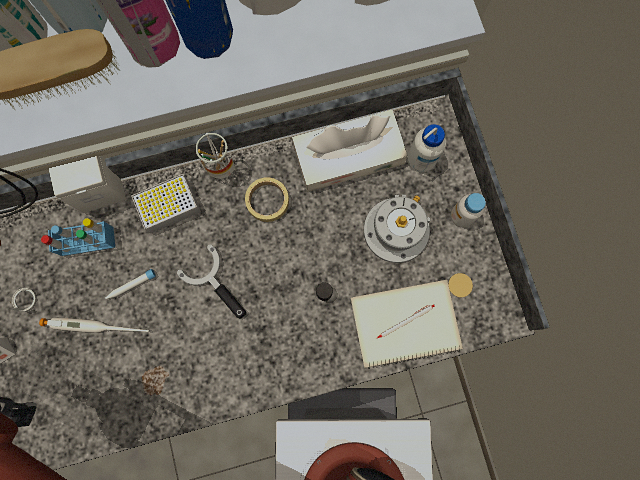

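The scene view shows the spanner at about (300,338) with its black grip at (322,331), and the holder at (333,180). In the top view the fork is at (202,268), the grip at (230,303) and the holder at (400,225). I'll enlarge these areas.

```bash
cat > h.py <<'E'
import numpy as np,cv2
from scipy.spatial.transform import Rotation as R
def cam(d,obs=None):
    f=240/np.tan(np.radians(d["vfov"])/2)
    if "view" in d: c2w=np.linalg.inv(d["view"])
    else:
        T=np.eye(4);T[:3,:3]=R.from_rotvec(obs["tool_rot"]).as_matrix();T[:3,3]=obs["tool_pos"];c2w=T@d["mount"]
    return f,d["cx"],d["cy"],c2w
def ray(c,u,v):
    f,cx,cy,M=c; r=M[:3,:3]@np.array([(u-cx)/f,-(v-cy)/f,-1]); return M[:3,3],r/np.linalg.norm(r)
def onz(c,u,v,z):
    o,r=ray(c,u,v); return o+r*(z-o[2])/r[2]
def tri(*cuv):
    A=np.zeros((3,3));b=np.zeros(3);L=[]
    for c,u,v in cuv:
        o,r=ray(c,u,v);P=np.eye(3)-np.outer(r,r);A+=P;b+=P@o;L.append((P,o))
    p=np.linalg.solve(A,b); return p,[np.linalg.norm(P@(p-o)) for P,o in L]
def proj(c,p):
    f,cx,cy,M=c; q=np.linalg.inv(M)@np.append(p,1); return np.array([cx+f*q[0]/-q[2],cy-f*q[1]/-q[2]])
E
python3 - <<'E'
from h import *
I=np.load("pics/ims.npy",allow_pickle=True).item()
t,s=I["top"]["frame"],I["scene"]["frame"]
cr=lambda im,x,y:cv2.resize(im[y:y+75,x:x+100],(400,300),interpolation=cv2.INTER_CUBIC)
m=np.vstack([np.hstack([cr(t,160,245),cr(t,350,185)]),np.hstack([cr(s,255,300),cr(s,285,145)])])
cv2.imwrite("pics/crops.png",m[:,:,::-1])
C={k:cam(I[k]) for k in I}
# black grip blobs
for n,(x,y,w,h) in {"top":(200,270,60,60),"scene":(290,310,60,40)}.items():
    g=I[n]["frame"][y:y+h,x:x+w].max(2); k=(g<48).astype(np.uint8)
    k=cv2.morphologyEx(k,cv2.MORPH_OPEN,np.ones((3,3)))
    cn=max(cv2.findContours(k,0,1)[0],key=cv2.contourArea)
    r=cv2.minAreaRect(cn);print(n,r[0][0]+x,r[0][1]+y,r[1:],(cv2.boxPoints(r)+[x,y]).round(1).tolist())
print("top cam",C["top"][3][:3,3],"scene cam",C["scene"][3][:3,3])
E
```

```text
top 228.50000190734863 295.50000190734863 ((28.284271240234375, 7.071067810058594), 45.0) [[216.0, 288.0], [221.0, 283.0], [241.0, 303.0], [236.0, 308.0]]
scene 321.4882354736328 334.447057723999 ((4.121678829193115, 32.214176177978516), 77.47119140625) [[305.3, 335.9], [336.8, 328.9], [337.7, 333.0], [306.2, 340.0]]
top cam [0.28423727 0.06118283 1.21814824] scene cam [0.19499706 0.666395   1.40495079]
```

View pics/crops.png

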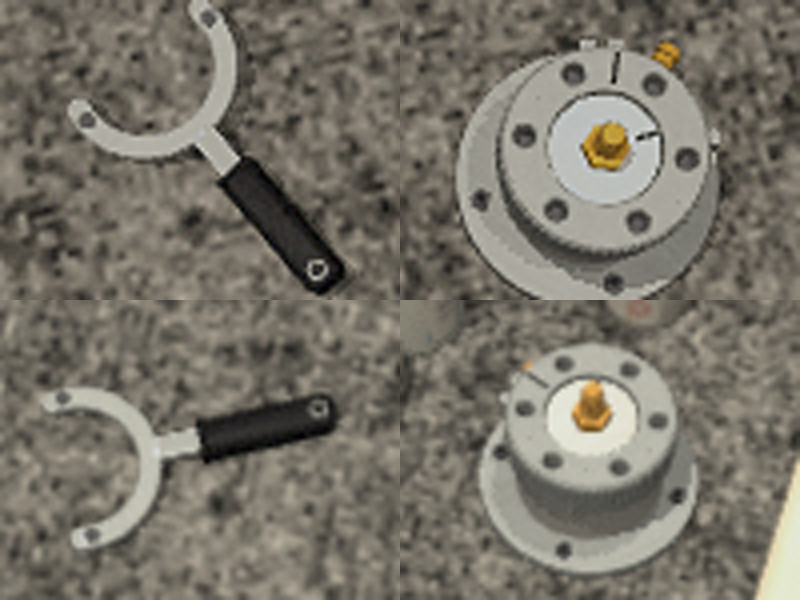

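In the crops, the spanner shows both pin heads and the handle's end hole. The ring shows six holes, an index line towards image-top in the top view, and the disc's mark to the right. I'll triangulate them.

```bash
python3 - <<'E'
from h import *
from itertools import permutations
I=np.load("pics/ims.npy",allow_pickle=True).item();C={k:cam(I[k]) for k in I};T,S=C["top"],C["scene"]
px=lambda p,o:((p[0]+.5)/4-.5+o[0],(p[1]+.5)/4-.5+o[1])
tp=[px(p,(160,245)) for p in[(208,18),(87,120),(318,269)]]
sp=[px(p,(255,300)) for p in[(62,98),(92,236),(318,108)]]
for i,j in((0,0),(1,1),(0,1),(1,0),(2,2)):
    p,e=tri((T,*tp[i]),(S,*sp[j]));print(i,j,p.round(4),np.round(e,4))
th=[px(p,(350,185)) for p in[(172,73),(255,84),(287,158),(238,221),(156,210),(125,135)]]
sh=[px(p,(285,145)) for p in[(165,64),(230,70),(258,120),(220,167),(153,160),(125,109)]]
for k in range(6):
    P=[tri((T,*th[i]),(S,*sh[(i+k)%6])) for i in range(6)]
    e=np.mean([x[1] for x in P])
    if e<.008:
        P=np.array([x[0] for x in P]);c=P.mean(0);d=P-c
        print("k",k,e,c.round(4),np.linalg.norm(d[:,:2],axis=1).round(4),P[:,2].round(3),np.degrees(np.arctan2(d[:,1],d[:,0])).round(1))
H=np.array([onz(T,*u,.084) for u in th]);c=H.mean(0);print("top plane centre",c)
H2=np.array([onz(S,*u,.084) for u in sh]);print("scene plane centre",H2.mean(0))
for nm,q in(("index",(215,68)),("disc",(248,135))):
    p=onz(T,*px(q,(350,185)),.084)-c;print(nm,np.degrees(np.arctan2(p[1],p[0])),np.hypot(*p[:2]))
d=H-c;print(np.degrees(np.arctan2(d[:,1],d[:,0])))
E
```

```text
0 0 [0.5046 0.2984 0.0237] [0.0011 0.0011]
1 1 [0.4497 0.3613 0.0222] [0.0009 0.0009]
0 1 [ 0.5048  0.3274 -0.1277] [0.026 0.026]
1 0 [0.4526 0.3317 0.1585] [0.0226 0.0226]
2 2 [0.3699 0.2357 0.0268] [0.0009 0.0009]
k 5 0.0002249385113235632 [ 0.5477 -0.1007  0.0885] [0.042  0.0425 0.0421 0.0418 0.0423 0.0415] [0.089 0.087 0.087 0.09  0.089 0.089] [  22.4  -39.1  -98.2 -158.9  141.4   81.5]
top plane centre [ 0.54853063 -0.10131371  0.084     ]
scene plane centre [ 0.54906778 -0.10327809  0.084     ]
index -8.588696897623102 0.04217791475894717
disc -74.84317470866368 0.022857028867761232
[  22.26373328  -38.91358425  -98.56024805 -158.62864562  141.49032471
   81.2715032 ]
```

```bash
cat >> h.py <<'E'
def plan(pos,yaw):
    """slide/spin in tool axes to bring TCP to pos with tool-x yaw (deg)"""
    from station import status
    o=status.get_obs();M=R.from_rotvec(o["tool_rot"]).as_matrix()
    y0=np.degrees(np.arctan2(M[1,0],M[0,0]))
    s=M.T@(np.array(pos)-o["tool_pos"]); sp=(y0-yaw+180)%360-180
    print("t",round(o["t"],2),"pos",o["tool_pos"].round(4),"yaw",y0.round(2),"tilt",M[:,2].round(4),"q6",o["q"][5].round(2),"F",o["contact_force"].round(1),"tq",o["wrist_torque"].round(2),"op",round(o["opening"],4),"gf",round(o["grip_force"],1))
    print("slide",s.round(4),"spin",round(sp,2))
E
python3 - <<'E'
from h import *
from station import imaging
I=np.load("pics/ims.npy",allow_pickle=True).item();T=cam(I["top"])
plan([.398,.261,.23],41.2)
for n,u,v,z in(("bottle cap",475,203,.119),("box nearest corner top",306,188,.08),("box right corner",406,160,.08),("can",324,291,.05),("tape",267,199,.025),("bigbottle",434,134,.15)): print(n,onz(T,u,v,z).round(3))
d=imaging.get_image("wrist");print(d["mount"],d["vfov"])
E
```

```text
t 0.1 pos [0.2134 0.587  0.3028] yaw 160.02 tilt [-8.0e-04 -1.7e-03 -1.0e+00] q6 -0.12 F [-0.4  0.1 -0.3] tq [-0.   -0.01  0.01] op 0.0856 gf 0.0
slide [-0.2849 -0.2431  0.0732] spin 118.82
bottle cap [ 0.577 -0.246  0.119]
box nearest corner top [0.622 0.094 0.08 ]
box right corner [ 0.682 -0.117  0.08 ]
can [0.409 0.058 0.05 ]
tape [0.614 0.181 0.025]
bigbottle [ 0.712 -0.164  0.15 ]
[[ 7.03514647e-04  9.60124414e-01  2.79572200e-01  7.21914209e-02]
 [ 9.99999186e-01 -9.73102922e-04  8.25496238e-04 -6.46813521e-04]
 [ 1.06463162e-03  2.79571391e-01 -9.60124317e-01 -7.09442247e-02]
 [ 0.00000000e+00  0.00000000e+00  0.00000000e+00  1.00000000e+00]] 60.934298175006
```

Request:
{"fn": "arm_command", "kwargs": {"increments": [{"slide": [-0.02, -0.017, 0.005], "spin": 5, "gripper": 1}, {"slide": [-0.05, -0.043, 0.013], "spin": 12, "gripper": 1}, {"slide": [-0.08, -0.068, 0.02], "spin": 19, "gripper": 1}, {"slide": [-0.11, -0.094, 0.028], "spin": 26, "gripper": 1}, {"slide": [-0.14, -0.12, 0.036], "spin": 33, "gripper": 1}, {"slide": [-0.17, -0.145, 0.044], "spin": 40, "gripper": 1}, {"slide": [-0.2, -0.17, 0.051], "spin": 47, "gripper": 1}, {"slide": [-0.23, -0.196, 0.059], "spin": 54, "gripper": 1}]}}

```text
t: 0.82
tool_pos: [0.3632, 0.3229, 0.2445]
tool_rot: [1.897, 2.504, 0.0]
contact_force: [0.4, 0.2, -0.2]
opening: 0.0852
grip_force: 0.0
```

```bash
python3 -c "
from h import *
plan([.398,.261,.23],41.2)"
```

```text
t 0.82 pos [0.3632 0.3229 0.2445] yaw 105.7 tilt [ 3.e-04  2.e-04 -1.e+00] q6 0.3 F [ 0.4  0.2 -0.2] tq [-0.01  0.   -0.02] op 0.0852 gf 0.0
slide [-0.069   0.0168  0.0145] spin 64.5
```

Request:
{"fn": "arm_command", "kwargs": {"increments": [{"slide": [-0.025, 0.006, 0.005], "spin": 7}, {"slide": [-0.045, 0.011, 0.01], "spin": 14}, {"slide": [-0.06, 0.015, 0.013], "spin": 21}, {"slide": [-0.069, 0.017, 0.0145], "spin": 28}, {"slide": [-0.069, 0.017, 0.0145], "spin": 35}, {"slide": [-0.069, 0.017, 0.0145], "spin": 42}, {"slide": [-0.069, 0.017, 0.0145], "spin": 49}, {"slide": [-0.069, 0.017, 0.0145], "spin": 56}]}}

```text
validation failed for argument at $.in...
```

Request:
{"fn": "arm_command", "kwargs": {"increments": [{"spin": 6}, {"spin": 8.5}, {"spin": 8.5}]}}

```text
validation failed for argument at $.in...
```

```bash
python3 - <<'E'
from h import *
from station import imaging,status
plan([.398,.261,.078],41.2)
o=status.get_obs();d=imaging.get_image("wrist");np.save("pics/w1.npy",(o,d),allow_pickle=True)
cv2.imwrite("pics/w1.png",d["frame"][:,:,::-1])
E
```

```text
t 0.82 pos [0.3632 0.3229 0.2445] yaw 105.7 tilt [ 3.e-04  2.e-04 -1.e+00] q6 0.3 F [ 0.4  0.2 -0.2] tq [-0.01  0.   -0.02] op 0.0852 gf 0.0
slide [-0.069   0.0167  0.1665] spin 64.5
```

View pics/w1.png

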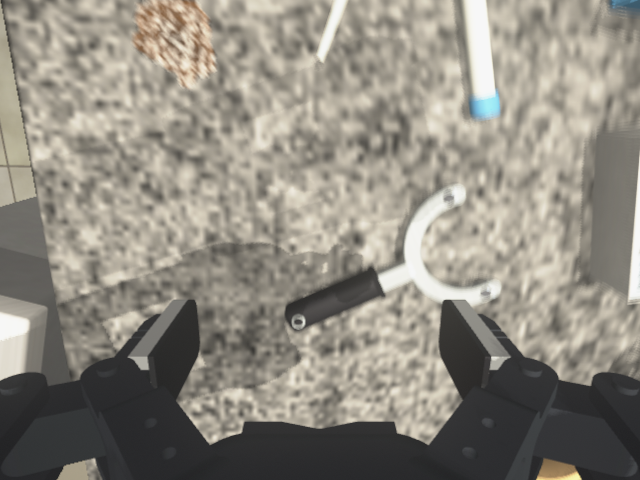

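The moves were refused because each row needs every field. The wrist view shows the pin heads at (450,197) and (489,290) and the handle hole at (298,321), so I'll measure from those.

```bash
python3 - <<'E'
from h import *
o,d=np.load("pics/w1.npy",allow_pickle=True);W=cam(d,o)
I=np.load("pics/ims.npy",allow_pickle=True).item();T=cam(I["top"]);S=cam(I["scene"])
for (w,t,s,z) in(((450,197),(181.4,274.6),(277.6,358.6),.02),((489,290),(211.6,249.1),(270.1,324.1),.02),((298,321),(239.1,311.9),(334.1,326.6),.024)):
    print("3view",tri((W,*w),(T,*t),(S,*s)), "planes",onz(W,*w,z),onz(T,*t,z),onz(S,*s,z))
E
```

```text
3view (array([0.44976844, 0.36100552, 0.02348827]), [np.float64(0.0006530093280702078), np.float64(0.0010562589289588634), np.float64(0.0009326689997975856)]) planes [0.45147268 0.36010237 0.02      ] [0.4491889  0.36172514 0.02      ] [0.45109689 0.36087081 0.02      ]
3view (array([0.50497535, 0.29892606, 0.02361162]), [np.float64(0.0010748371777433566), np.float64(0.0015295780855741343), np.float64(0.0009574814889002163)]) planes [0.50762861 0.29866756 0.02      ] [0.50416143 0.29910291 0.02      ] [0.50666402 0.2974678  0.02      ]
3view (array([0.36967385, 0.23571617, 0.02735756]), [np.float64(0.00041393838295526275), np.float64(0.0007494085241476655), np.float64(0.0011616110623834754)]) planes [0.36957926 0.23382499 0.024     ] [0.36917891 0.23603754 0.024     ] [0.37124624 0.23488255 0.024     ]
```

Request:
{"fn": "arm_command", "kwargs": {"increments": [{"slide": [-0.025, 0.006, 0.005], "spin": 7, "gripper": 1}, {"slide": [-0.045, 0.011, 0.01], "spin": 14, "gripper": 1}, {"slide": [-0.06, 0.015, 0.013], "spin": 21, "gripper": 1}, {"slide": [-0.069, 0.017, 0.0145], "spin": 28, "gripper": 1}, {"slide": [-0.069, 0.017, 0.0145], "spin": 35, "gripper": 1}, {"slide": [-0.069, 0.017, 0.0145], "spin": 42, "gripper": 1}, {"slide": [-0.069, 0.017, 0.0145], "spin": 49, "gripper": 1}, {"slide": [-0.069, 0.017, 0.0145], "spin": 56, "gripper": 1}]}}

```text
t: 1.53
tool_pos: [0.398, 0.2627, 0.2301]
tool_rot: [2.851, 1.319, -0.001]
contact_force: [1.4, -0.4, -0.3]
opening: 0.0855
grip_force: 0.0
```

Request:
{"fn": "arm_command", "kwargs": {"increments": [{"slide": [0, 0, 0.02], "spin": 6, "gripper": 1}, {"slide": [0, 0, 0.04], "spin": 8.5, "gripper": 1}, {"slide": [0, 0, 0.05], "spin": 8.5, "gripper": 1}, {"slide": [0, 0, 0.05], "spin": 8.5, "gripper": 1}]}}

```text
t: 1.87
tool_pos: [0.3964, 0.2621, 0.1772]
tool_rot: [2.936, 1.115, -0.01]
contact_force: [-0.4, -0.1, -1.2]
opening: 0.0856
grip_force: 0.0
```

```bash
python3 - <<'E'
from h import *
from station import imaging,status
plan([.398,.261,.078],41.2)
o=status.get_obs();d=imaging.get_image("wrist");np.save("pics/w2.npy",(o,d),allow_pickle=True)
cv2.imwrite("pics/w2.png",d["frame"][:,:,::-1])
E
```

```text
t 1.87 pos [0.3964 0.2621 0.1772] yaw 41.6 tilt [-0.0056 -0.0026 -1.    ] q6 1.27 F [-0.4 -0.1 -1.2] tq [ 0.03  0.03 -0.02] op 0.0856 gf 0.0
slide [0.0011 0.0021 0.0992] spin 0.4
```

View pics/w2.png

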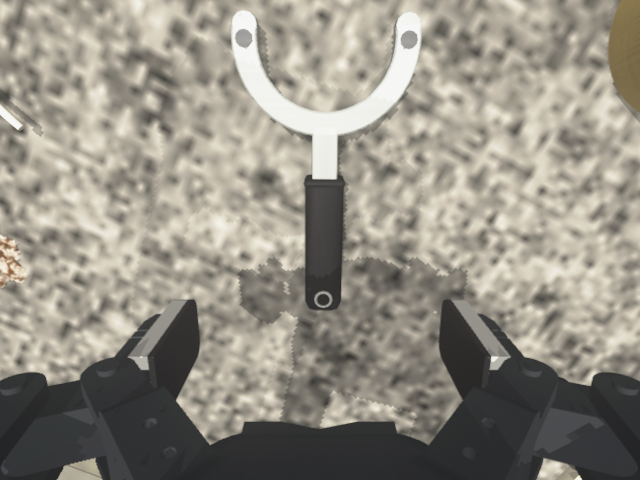

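The wrist view shows the spanner straight below: pin heads at (244,38) and (409,39), end hole at (323,299).

```bash
python3 - <<'E'
from h import *
o,d=np.load("pics/w2.npy",allow_pickle=True);W=cam(d,o)
o1,d1=np.load("pics/w1.npy",allow_pickle=True);V=cam(d1,o1)
A=onz(W,244,38,.02);B=onz(W,409,39,.02);h=onz(W,323,299,.024)
print(A,B,h,np.linalg.norm(A-B))
for a,b in(((244,38),(450,197)),((409,39),(489,290)),((323,299),(298,321))): print(tri((W,*a),(V,*b)))
m=(A+B)/2;x=(m-h)[:2];y=np.degrees(np.arctan2(x[1],x[0]));ab=(A-B);y2=np.degrees(np.arctan2(ab[1],ab[0]))-90
print("mid",m,"yaw",y,y2,np.hypot(*x)); g=m[:2]-.105*np.array([np.cos(np.radians(y)),np.sin(np.radians(y))])
print("grip",g); plan([*g,.077],y)
E
```

```text
[0.44938218 0.36151318 0.02      ] [0.5049572  0.29827383 0.02      ] [0.368705   0.23535889 0.024     ] 0.08418906305945119
(array([0.44948325, 0.36049802, 0.0250329 ]), [np.float64(0.0001837318741335978), np.float64(0.00018373187413356937)])
(array([0.50461787, 0.29922669, 0.02410306]), [np.float64(0.0010080969099491252), np.float64(0.0010080969099490187)])
(array([0.36947579, 0.23585413, 0.02685784]), [np.float64(0.00046584818655241066), np.float64(0.00046584818655244975)])
mid [0.47716969 0.3298935  0.02      ] yaw 41.074442010102224 41.30914494535048 0.14387975144218934
grip [0.39801475 0.26090441]
t 1.92 pos [0.3972 0.2625 0.1789] yaw 41.59 tilt [-0.0032 -0.0015 -1.    ] q6 1.27 F [ 0.1 -0.1  0.4] tq [-0.02 -0.01 -0.02] op 0.0858 gf 0.0
slide [-1.000e-04  1.900e-03  1.019e-01] spin 0.52
```

Request:
{"fn": "arm_command", "kwargs": {"increments": [{"slide": [0, 0.001, 0.02], "spin": 0.4, "gripper": 1}, {"slide": [0, 0.0015, 0.045], "spin": 0.4, "gripper": 1}, {"slide": [0, 0.0015, 0.068], "spin": 0.4, "gripper": 1}, {"slide": [0, 0.0015, 0.085], "spin": 0.4, "gripper": 1}, {"slide": [0, 0.0015, 0.094], "spin": 0.4, "gripper": 1}, {"slide": [0, 0.0015, 0.099], "spin": 0.4, "gripper": 1}, {"slide": [0, 0.0015, 0.101], "spin": 0.4, "gripper": 1}, {"slide": [0, 0.0015, 0.101], "spin": 0.4, "gripper": 1}]}}

```text
t: 2.58
tool_pos: [0.3998, 0.2621, 0.0803]
tool_rot: [-2.941, -1.104, -0.002]
contact_force: [0.3, 0.2, 0.2]
opening: 0.0855
grip_force: 0.0
```

```bash
python3 -c "
from h import *
plan([.398,.2609,.077],41.2)"
```

```text
t 2.58 pos [0.3998 0.2621 0.0803] yaw 41.13 tilt [ 1.3e-03  6.0e-04 -1.0e+00] q6 1.28 F [0.3 0.2 0.2] tq [-0.   -0.01 -0.01] op 0.0855 gf 0.0
slide [-0.0022 -0.0003  0.0033] spin -0.07
```

Request:
{"fn": "arm_command", "kwargs": {"increments": [{"slide": [-0.001, 0, 0.002], "spin": 0, "gripper": 1}, {"slide": [-0.002, 0, 0.0035], "spin": 0, "gripper": 1}, {"slide": [-0.002, 0, 0.0035], "spin": 0, "gripper": -0.4}, {"slide": [-0.002, 0, 0.0035], "spin": 0, "gripper": -1}, {"slide": [-0.002, 0, 0.0035], "spin": 0, "gripper": -1}, {"slide": [-0.002, 0, 0.0035], "spin": 0, "gripper": -1}, {"slide": [-0.002, 0, 0.0035], "spin": 0, "gripper": -1}, {"slide": [-0.002, 0, 0.0035], "spin": 0, "gripper": -1}], "newtons": 70}}

```text
t: 3.25
tool_pos: [0.398, 0.2606, 0.0764]
tool_rot: [2.941, 1.103, 0.001]
contact_force: [-0.3, -0.6, -2.8]
opening: 0.0207
grip_force: 70.1
```

Request:
{"fn": "arm_command", "kwargs": {"increments": [{"slide": [0, 0, 0], "spin": 0, "gripper": -1}, {"slide": [0, 0, 0], "spin": 0, "gripper": -1}]}}

```text
t: 3.42
tool_pos: [0.398, 0.2606, 0.0763]
tool_rot: [2.941, 1.103, 0.001]
contact_force: [0.0, 0.3, 3.9]
opening: 0.0205
grip_force: 70.9
```

```bash
python3 -c "
from h import *
plan([.398,.2609,.077],41.2)"
```

```text
t 3.42 pos [0.398  0.2606 0.0763] yaw 41.12 tilt [ 7.e-04  2.e-04 -1.e+00] q6 1.28 F [0.  0.3 3.9] tq [-0.09  0.01  0.03] op 0.0205 gf 70.9
slide [ 0.0002 -0.0002 -0.0007] spin -0.08
```

Request:
{"fn": "arm_command", "kwargs": {"increments": [{"slide": [0, 0, -0.005], "spin": 0, "gripper": -1}, {"slide": [0, 0, -0.015], "spin": 0, "gripper": -1}, {"slide": [0, 0, -0.035], "spin": 0, "gripper": -1}, {"slide": [0, 0, -0.06], "spin": 0, "gripper": -1}, {"slide": [0, 0, -0.09], "spin": 0, "gripper": -1}, {"slide": [0, 0, -0.12], "spin": 0, "gripper": -1}, {"slide": [0, 0, -0.15], "spin": 0, "gripper": -1}, {"slide": [0, 0, -0.17], "spin": 0, "gripper": -1}]}}

```text
t: 4.08
tool_pos: [0.3979, 0.2607, 0.2495]
tool_rot: [-2.941, -1.103, -0.006]
contact_force: [0.2, 0.6, -1.7]
opening: 0.0209
grip_force: 70.2
```

Request:
{"fn": "arm_command", "kwargs": {"increments": [{"slide": [-0.005, 0.009, 0], "spin": 0, "gripper": -1}, {"slide": [-0.015, 0.026, 0], "spin": 0, "gripper": -1}, {"slide": [-0.03, 0.051, 0], "spin": 0, "gripper": -1}, {"slide": [-0.046, 0.079, 0], "spin": 0, "gripper": -1}, {"slide": [-0.062, 0.106, 0], "spin": 0, "gripper": -1}, {"slide": [-0.078, 0.134, 0], "spin": 0, "gripper": -1}, {"slide": [-0.094, 0.161, 0], "spin": 0, "gripper": -1}, {"slide": [-0.11, 0.188, 0], "spin": 0, "gripper": -1}]}}

```text
t: 4.75
tool_pos: [0.4372, 0.0445, 0.2439]
tool_rot: [-2.941, -1.103, 0.004]
contact_force: [0.1, -0.1, -2.3]
opening: 0.0208
grip_force: 70.2
```

Request:
{"fn": "arm_command", "kwargs": {"increments": [{"slide": [-0.016, 0.027, 0], "spin": 0, "gripper": -1}, {"slide": [-0.032, 0.054, 0], "spin": -2, "gripper": -1}, {"slide": [-0.048, 0.082, 0], "spin": -4, "gripper": -1}, {"slide": [-0.064, 0.11, 0], "spin": -6, "gripper": -1}, {"slide": [-0.08, 0.137, 0], "spin": -8, "gripper": -1}, {"slide": [-0.095, 0.163, 0], "spin": -10, "gripper": -1}, {"slide": [-0.107, 0.183, 0], "spin": -10.4, "gripper": -1}, {"slide": [-0.118, 0.203, 0], "spin": -10.4, "gripper": -1}]}}

```text
t: 5.42
tool_pos: [0.4815, -0.1858, 0.2437]
tool_rot: [-2.828, -1.363, 0.004]
contact_force: [1.1, -0.2, -2.9]
opening: 0.0204
grip_force: 70.2
```

Request:
{"fn": "arm_command", "kwargs": {"increments": [{"slide": [0, 0, 0], "spin": 0, "gripper": -1}, {"slide": [0, 0, 0], "spin": 0, "gripper": -1}, {"slide": [0, 0, 0], "spin": 0, "gripper": -1}]}}

```text
t: 5.67
tool_pos: [0.4819, -0.1837, 0.2443]
tool_rot: [-2.827, -1.364, 0.002]
contact_force: [0.5, -0.7, -2.5]
opening: 0.0206
grip_force: 70.2
```

```bash
python3 - <<'E'
from h import *
from station import imaging,status
plan([.4829,-.1842,.245],51.5)
o=status.get_obs();d=imaging.get_image("wrist");np.save("pics/w3.npy",(o,d),allow_pickle=True)
cv2.imwrite("pics/w3.png",d["frame"][:,:,::-1])
E
```

```text
t 5.67 pos [ 0.4819 -0.1837  0.2443] yaw 51.49 tilt [-0.0025  0.0016 -1.    ] q6 0.16 F [ 0.5 -0.7 -2.5] tq [-0.09  0.03  0.01] op 0.0206 gf 70.2
slide [ 0.0002  0.0011 -0.0007] spin -0.01
```

View pics/w3.png

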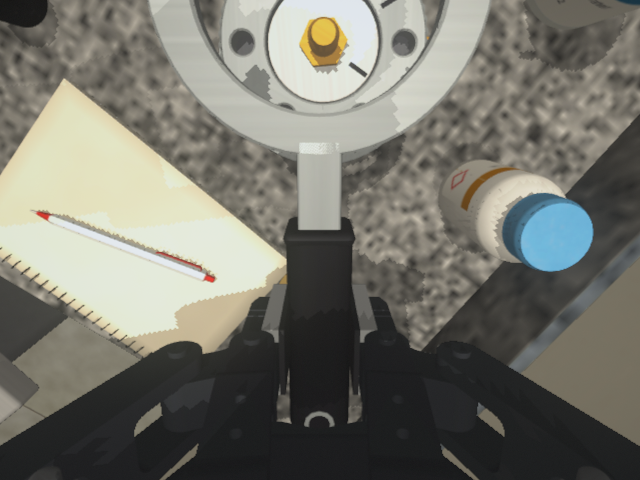

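The wrist view shows the two target holes at (242,41) and (404,41), the nozzle between them, the disc mark at (357,69) and the index line at (390,3). The fork is off the top edge. I'll fit the hole centres.

```bash
python3 - <<'E'
from h import *
o,d=np.load("pics/w3.npy",allow_pickle=True);W=cam(d,o)
im=d["frame"]
def dark(cx,cy,r=20,th=90):
    g=im[max(0,cy-r):cy+r,cx-r:cx+r].max(2); k=(g<th).astype(np.uint8)
    c=max(cv2.findContours(k,0,1)[0],key=cv2.contourArea);(e,s,a)=cv2.minAreaRect(c)
    return e[0]+cx-r,e[1]+max(0,cy-r),s
a=dark(242,41);b=dark(404,41);print(a,b)
z=.084
A=onz(W,a[0],a[1],z);B=onz(W,b[0],b[1],z);m=(A+B)/2;ab=A-B
print("holes",A,B,"dist",np.linalg.norm(ab),"mid",m,"yaw",np.degrees(np.arctan2(ab[1],ab[0]))-90)
M=R.from_rotvec(o["tool_rot"]).as_matrix()
print("mid in tool frame",M.T@(m-o["tool_pos"]))
for n,u,v in(("disc",357,69),("index",390,3)):
    p=onz(W,u,v,z)-m;print(n,np.degrees(np.arctan2(p[1],p[0])),np.hypot(*p[:2]))
# spanner yaw in hand: grip edges
print("grip hole / neck end in tool:",[ (M.T@(onz(W,u,v,zz)-o["tool_pos"])) .round(4) for u,v,zz in((319,421,.2443-.0763+.024),(319.5,142,.2443-.0763+.016))])
E
```

```text
(240.16743087768555, 39.025230407714844, (17.13532257080078, 21.13130760192871)) (404.78082275390625, 39.417808532714844, (21.1844482421875, 16.15167999267578))
holes [ 0.5154019  -0.07385688  0.084     ] [ 0.58213228 -0.12715018  0.084     ] dist 0.08539976134553408 mid [ 0.54876709 -0.10050353  0.084     ] yaw 51.38786375364887
mid in tool frame [0.10673897 0.00098663 0.1602828 ]
disc -76.6939450570127 0.023294766436857486
index -12.31371737372366 0.038112202188093046
grip hole / neck end in tool: [array([-0.0376, -0.0008,  0.0523]), array([ 0.0612, -0.0007,  0.0603])]
```

Request:
{"fn": "arm_command", "kwargs": {"increments": [{"slide": [0.0005, 0.0007, 0.005], "spin": 0, "gripper": -1}, {"slide": [0.001, 0.0014, 0.02], "spin": 0, "gripper": -1}, {"slide": [0.001, 0.0014, 0.038], "spin": 0, "gripper": -1}, {"slide": [0.001, 0.0014, 0.055], "spin": 0, "gripper": -1}, {"slide": [0.001, 0.0014, 0.068], "spin": 0, "gripper": -1}, {"slide": [0.001, 0.0014, 0.075], "spin": 0, "gripper": -1}, {"slide": [0.001, 0.0014, 0.077], "spin": 0, "gripper": -1}, {"slide": [0.001, 0.0014, 0.077], "spin": 0, "gripper": -1}]}}

```text
t: 6.38
tool_pos: [0.4845, -0.1838, 0.1685]
tool_rot: [-2.828, -1.366, 0.001]
contact_force: [0.3, -0.7, -2.1]
opening: 0.0205
grip_force: 70.3
```

```bash
python3 - <<'E'
from h import *
from station import imaging
plan([.4835,-.1835,.1483],51.4)
t=imaging.get_image("top");s=imaging.get_image("scene")
cr=lambda im,x,y:cv2.resize(im[y:y+75,x:x+100],(400,300),interpolation=cv2.INTER_CUBIC)
m=np.hstack([cr(t["frame"],350,185),cr(s["frame"],285,145)])
cv2.imwrite("pics/c2.png",m[:,:,::-1])
E
```

```text
t 6.38 pos [ 0.4845 -0.1838  0.1685] yaw 51.54 tilt [-8.e-04  4.e-04 -1.e+00] q6 0.17 F [ 0.3 -0.7 -2.1] tq [-0.04 -0.06  0.03] op 0.0205 gf 70.3
slide [-0.0004 -0.001   0.0202] spin 0.14
```

View pics/c2.png

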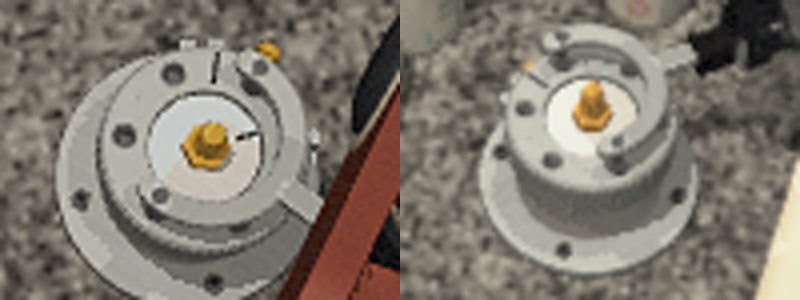

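Both pins sit just above the two intended holes; the top view shows pins at (160,195) and (262,67) in the crop. I'll descend slowly and watch the force.

Request:
{"fn": "arm_command", "kwargs": {"increments": [{"slide": [-0.0008, -0.001, 0.001], "spin": 0, "gripper": -1}, {"slide": [-0.0008, -0.001, 0.003], "spin": 0, "gripper": -1}, {"slide": [-0.0008, -0.001, 0.005], "spin": 0, "gripper": -1}, {"slide": [-0.0008, -0.001, 0.007], "spin": 0, "gripper": -1}, {"slide": [-0.0008, -0.001, 0.009], "spin": 0, "gripper": -1}, {"slide": [-0.0008, -0.001, 0.011], "spin": 0, "gripper": -1}]}}

```text
t: 6.98
tool_pos: [0.4834, -0.1841, 0.1577]
tool_rot: [-2.829, -1.365, 0.0]
contact_force: [-0.1, -0.7, -2.6]
opening: 0.0205
grip_force: 70.3
```

```bash
python3 -c "
from h import *
plan([.4835,-.1835,.1483],51.4)"
```

```text
t 6.98 pos [ 0.4834 -0.1841  0.1577] yaw 51.51 tilt [-1.e-04  0.e+00 -1.e+00] q6 0.16 F [-0.1 -0.7 -2.6] tq [ 0.02  0.03 -0.01] op 0.0205 gf 70.3
slide [ 0.0006 -0.0003  0.0094] spin 0.11
```

Request:
{"fn": "arm_command", "kwargs": {"increments": [{"slide": [0.0004, 0, 0.002], "spin": 0, "gripper": -1}, {"slide": [0.0004, 0, 0.004], "spin": 0, "gripper": -1}, {"slide": [0.0004, 0, 0.006], "spin": 0, "gripper": -1}, {"slide": [0.0004, 0, 0.0075], "spin": 0, "gripper": -1}, {"slide": [0.0004, 0, 0.0085], "spin": 0, "gripper": -1}, {"slide": [0.0004, 0, 0.0085], "spin": 0, "gripper": -1}]}}

```text
t: 7.48
tool_pos: [0.4835, -0.1837, 0.1491]
tool_rot: [-2.829, -1.365, 0.001]
contact_force: [-0.3, 0.6, -2.3]
opening: 0.0205
grip_force: 70.3
```

```bash
python3 - <<'E'
from h import *
plan([.4835,-.1835,.1483],51.4)
# rotation rows about ring axis, from current pose, spins s deg clockwise; axis at (d,e) in tool frame
d,e=.1053,0.0
for s in (3.5,7,10.5,14,17.5,21,24.5,28):
    a=np.radians(s); Rz=np.array([[np.cos(a),-np.sin(a)],[np.sin(a),np.cos(a)]])
    c=np.array([d,e]); print(s,(c-Rz@c).round(4))
E
```

```text
t 7.48 pos [ 0.4835 -0.1837  0.1491] yaw 51.52 tilt [-5.e-04  2.e-04 -1.e+00] q6 0.16 F [-0.3  0.6 -2.3] tq [-0.02  0.08 -0.03] op 0.0205 gf 70.3
slide [ 0.0002 -0.0002  0.0008] spin 0.12
3.5 [ 0.0002 -0.0064]
7 [ 0.0008 -0.0128]
10.5 [ 0.0018 -0.0192]
14 [ 0.0031 -0.0255]
17.5 [ 0.0049 -0.0317]
21 [ 0.007  -0.0377]
24.5 [ 0.0095 -0.0437]
28 [ 0.0123 -0.0494]
```

Request:
{"fn": "arm_command", "kwargs": {"increments": [{"slide": [0.0001, -0.0032, 0], "spin": 1.75, "gripper": -1}, {"slide": [0.0004, -0.0092, 0], "spin": 5, "gripper": -1}, {"slide": [0.0013, -0.0164, 0], "spin": 9, "gripper": -1}, {"slide": [0.0026, -0.0232, 0], "spin": 12.75, "gripper": -1}, {"slide": [0.0043, -0.0296, 0], "spin": 16.3, "gripper": -1}, {"slide": [0.0063, -0.0359, 0], "spin": 19.9, "gripper": -1}, {"slide": [0.0089, -0.0423, 0], "spin": 23.7, "gripper": -1}, {"slide": [0.0123, -0.0494, 0], "spin": 28, "gripper": -1}]}}

```text
t: 8.15
tool_pos: [0.4518, -0.144, 0.1495]
tool_rot: [3.075, 0.636, -0.004]
contact_force: [-3.2, -3.4, -0.3]
opening: 0.0203
grip_force: 70.4
```

```bash
python3 - <<'E'
from h import *
from station import status
o=status.get_obs();M=R.from_rotvec(o["tool_rot"]).as_matrix()
plan(o["tool_pos"],23.5); print("origin",(o["tool_pos"]+M@[.1055,-.0003,.0763]).round(4),"F tool",(M.T@o["contact_force"]).round(1))
E
```

```text
t 8.15 pos [ 0.4518 -0.144   0.1495] yaw 23.37 tilt [-0.0021 -0.0022 -1.    ] q6 0.7 F [-3.2 -3.4 -0.3] tq [-0.41  0.45  0.27] op 0.0203 gf 70.4
slide [0. 0. 0.] spin -0.13
origin [ 0.5484 -0.1021  0.0729] F tool [-4.3  1.9  0.4]
```

Request:
{"fn": "arm_command", "kwargs": {"increments": [{"slide": [0.0001, -0.0032, 0], "spin": 1.75, "gripper": -1}, {"slide": [0.0004, -0.0092, 0], "spin": 5, "gripper": -1}, {"slide": [0.0013, -0.0164, 0], "spin": 9, "gripper": -1}, {"slide": [0.0026, -0.0232, 0], "spin": 12.75, "gripper": -1}, {"slide": [0.0043, -0.0296, 0], "spin": 16.3, "gripper": -1}, {"slide": [0.0063, -0.0359, 0], "spin": 19.9, "gripper": -1}, {"slide": [0.0089, -0.0423, 0], "spin": 23.7, "gripper": -1}, {"slide": [0.0123, -0.0494, 0], "spin": 28, "gripper": -1}]}}

```text
t: 8.82
tool_pos: [0.4433, -0.0933, 0.1493]
tool_rot: [3.138, -0.127, -0.005]
contact_force: [-3.8, -1.4, -0.2]
opening: 0.0206
grip_force: 70.5
```

```bash
python3 - <<'E'
from h import *
from station import status,imaging
o=status.get_obs();M=R.from_rotvec(o["tool_rot"]).as_matrix()
plan(o["tool_pos"],-4.5); print("origin",(o["tool_pos"]+M@[.1055,-.0003,.0763]).round(4),"F tool",(M.T@o["contact_force"]).round(1))
t=imaging.get_image("top");s=imaging.get_image("scene")
cr=lambda im,x,y:cv2.resize(im[y:y+75,x:x+100],(400,300),interpolation=cv2.INTER_CUBIC)
m=np.hstack([cr(t["frame"],350,185),cr(s["frame"],285,145)])
cv2.imwrite("pics/c3.png",m[:,:,::-1])
E
```

```text
t 8.82 pos [ 0.4433 -0.0933  0.1493] yaw -4.64 tilt [-2.9e-03 -9.0e-04 -1.0e+00] q6 1.28 F [-3.8 -1.4 -0.2] tq [-0.18  0.5   0.28] op 0.0206 gf 70.5
slide [0. 0. 0.] spin -0.14
origin [ 0.5482 -0.1016  0.0727] F tool [-3.6  1.7  0.2]
```

View pics/c3.png

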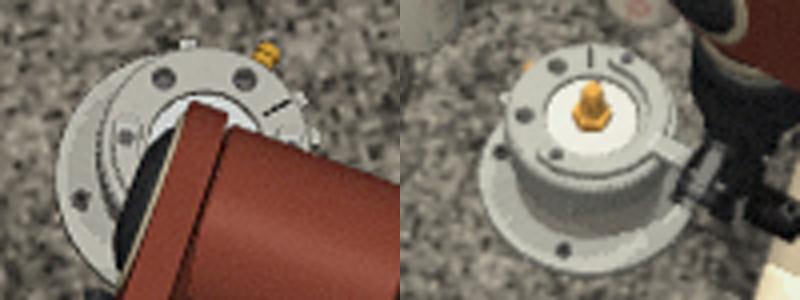

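The index line has followed the spanner (crop (277,106) in the top view), and the lug at (302,98) is nearing the stop at (314,137). I'll go on in smaller steps.

Request:
{"fn": "arm_command", "kwargs": {"increments": [{"slide": [0, -0.0027, 0], "spin": 1.5, "gripper": -1}, {"slide": [0.0002, -0.0055, 0], "spin": 3, "gripper": -1}, {"slide": [0.0003, -0.0083, 0], "spin": 4.5, "gripper": -1}, {"slide": [0.0006, -0.011, 0], "spin": 6, "gripper": -1}, {"slide": [0.0009, -0.0137, 0], "spin": 7.5, "gripper": -1}, {"slide": [0.0013, -0.0165, 0], "spin": 9, "gripper": -1}]}}

```text
t: 9.42
tool_pos: [0.4459, -0.0768, 0.149]
tool_rot: [-3.12, 0.366, 0.005]
contact_force: [-5.1, 0.2, 0.4]
opening: 0.0205
grip_force: 70.5
```

Request:
{"fn": "arm_command", "kwargs": {"increments": [{"slide": [0, -0.0014, 0], "spin": 0.75, "gripper": -1}, {"slide": [0, -0.0027, 0], "spin": 1.5, "gripper": -1}]}}

```text
t: 9.58
tool_pos: [0.4466, -0.0742, 0.149]
tool_rot: [-3.115, 0.406, 0.005]
contact_force: [-4.7, -0.0, -0.3]
opening: 0.0204
grip_force: 70.5
```

```bash
cat > st.py <<'E'
from h import *
from station import status
o=status.get_obs();M=R.from_rotvec(o["tool_rot"]).as_matrix()
plan(o["tool_pos"],0); print("origin",(o["tool_pos"]+M@[.1055,-.0003,.0763]).round(4),"F tool",(M.T@o["contact_force"]).round(1))
E
python3 st.py
```

```text
t 9.58 pos [ 0.4466 -0.0742  0.149 ] yaw -14.85 tilt [-3.1e-03  6.0e-04 -1.0e+00] q6 1.5 F [-4.7 -0.  -0.3] tq [0.1  0.75 0.37] op 0.0204 gf 70.5
slide [0. 0. 0.] spin -14.85
origin [ 0.5484 -0.1009  0.0723] F tool [-4.6  1.3  0.3]
```

Request:
{"fn": "arm_command", "kwargs": {"increments": [{"slide": [0, -0.0018, 0], "spin": 1, "gripper": -1}, {"slide": [0.0001, -0.0037, 0], "spin": 2, "gripper": -1}]}}

```text
t: 9.75
tool_pos: [0.4473, -0.0715, 0.1489]
tool_rot: [3.105, -0.457, -0.006]
contact_force: [-8.3, -8.0, -0.7]
opening: 0.0206
grip_force: 71.0
```

```bash
python3 st.py
```

```text
t 9.75 pos [ 0.4473 -0.0715  0.1489] yaw -16.75 tilt [-0.0043 -0.0025 -1.    ] q6 1.54 F [-8.3 -8.  -0.7] tq [-1.04  1.15  1.13] op 0.0206 gf 71.0
slide [0. 0. 0.] spin -16.75
origin [ 0.5481 -0.1018  0.0723] F tool [-5.7 10.   0.7]
```

Request:
{"fn": "arm_command", "kwargs": {"increments": [{"slide": [0, -0.001, 0], "spin": 0.5, "gripper": -1}, {"slide": [0, -0.0018, 0], "spin": 0.8, "gripper": -1}, {"slide": [0, -0.0018, 0], "spin": 0.8, "gripper": -1}]}}

```text
t: 10.0
tool_pos: [0.4475, -0.0708, 0.1489]
tool_rot: [3.099, -0.474, -0.007]
contact_force: [-8.1, -8.8, -1.1]
opening: 0.0205
grip_force: 71.9
```

```bash
python3 - <<'E'
exec(open("st.py").read())
from station import imaging
I=np.load("pics/ims.npy",allow_pickle=True).item()
t=imaging.get_image("top");w=imaging.get_image("wrist")
cv2.imwrite("pics/c4.png",np.hstack([cv2.resize(t["frame"][185:260,350:450],(400,300),interpolation=2),cv2.resize(w["frame"],(400,300))])[:,:,::-1])
E
```

```text
t 10.0 pos [ 0.4475 -0.0708  0.1489] yaw -17.38 tilt [-0.0056 -0.0058 -1.    ] q6 1.56 F [-8.1 -8.8 -1.1] tq [-1.16  1.2   1.43] op 0.0205 gf 71.9
slide [0. 0. 0.] spin -17.38
origin [ 0.5478 -0.1025  0.0722] F tool [-5.1 10.8  1.2]
```

View pics/c4.png

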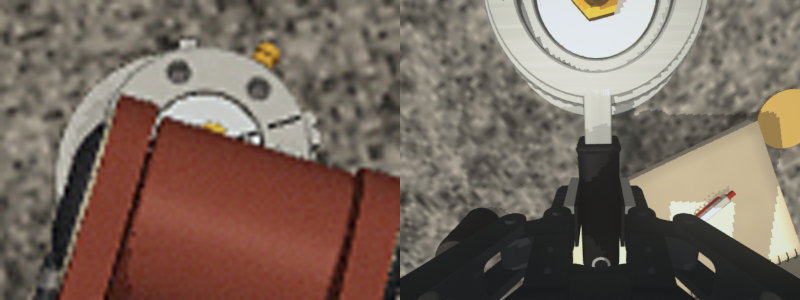

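The index line (287,122) and the disc line (243,135) are nearly collinear and the torque is well above friction. One more firm push will confirm the stop.

Request:
{"fn": "arm_command", "kwargs": {"increments": [{"slide": [0, -0.0018, 0], "spin": 0.8, "gripper": -1}, {"slide": [0, -0.003, 0], "spin": 1.4, "gripper": -1}, {"slide": [0, -0.003, 0], "spin": 1.4, "gripper": -1}, {"slide": [0, -0.003, 0], "spin": 1.4, "gripper": -1}]}}

```text
t: 10.43
tool_pos: [0.4482, -0.0701, 0.1492]
tool_rot: [3.087, -0.512, -0.007]
contact_force: [-11.2, -18.4, -0.8]
opening: 0.0204
grip_force: 77.7
```

```bash
python3 st.py
```

```text
t 10.43 pos [ 0.4482 -0.0701  0.1492] yaw -18.83 tilt [-0.0065 -0.0115 -0.9999] q6 1.59 F [-11.2 -18.4  -0.8] tq [-2.76  1.57  1.08] op 0.0204 gf 77.7
slide [0. 0. 0.] spin -18.83
origin [ 0.5476 -0.1047  0.0726] F tool [-4.7 21.1  1.1]
```

Request:
{"fn": "arm_command", "kwargs": {"increments": [{"slide": [0, 0.0025, 0], "spin": -1.2, "gripper": -1}, {"slide": [0.0001, 0.0055, 0], "spin": -2.6, "gripper": -1}, {"slide": [0.0001, 0.006, 0], "spin": -2.9, "gripper": -1}, {"slide": [0.0001, 0.006, 0], "spin": -2.9, "gripper": -1}]}}

```text
t: 10.77
tool_pos: [0.4474, -0.0728, 0.1492]
tool_rot: [3.108, -0.444, -0.003]
contact_force: [-3.9, -3.8, -1.2]
opening: 0.0205
grip_force: 70.6
```

```bash
python3 st.py
```

```text
t 10.77 pos [ 0.4474 -0.0728  0.1492] yaw -16.26 tilt [-0.0019 -0.0013 -1.    ] q6 1.53 F [-3.9 -3.8 -1.2] tq [-0.65  0.77 -0.24] op 0.0205 gf 70.6
slide [0. 0. 0.] spin -16.26
origin [ 0.5487 -0.1021  0.0727] F tool [-2.7  4.7  1.2]
```

Request:
{"fn": "arm_command", "kwargs": {"increments": [{"slide": [-0.0006, 0.001, 0], "spin": 0.4, "gripper": -1}, {"slide": [-0.0006, 0.001, 0], "spin": 0.4, "gripper": -1}, {"slide": [-0.0006, 0.001, -0.003], "spin": 0.4, "gripper": -1}, {"slide": [-0.0006, 0.001, -0.006], "spin": 0.4, "gripper": -1}, {"slide": [-0.0006, 0.001, -0.009], "spin": 0.4, "gripper": -1}, {"slide": [-0.0006, 0.001, -0.012], "spin": 0.4, "gripper": -1}, {"slide": [-0.0006, 0.001, -0.016], "spin": 0.4, "gripper": -1}, {"slide": [-0.0006, 0.001, -0.022], "spin": 0.4, "gripper": -1}]}}

```text
t: 11.43
tool_pos: [0.45, -0.0737, 0.1719]
tool_rot: [3.106, -0.452, 0.017]
contact_force: [17.0, -9.0, -15.1]
opening: 0.0202
grip_force: 69.1
```

Request:
{"fn": "arm_command", "kwargs": {"increments": [{"slide": [0, 0, -0.01], "spin": 0, "gripper": -1}, {"slide": [0, 0, -0.025], "spin": 0, "gripper": -1}, {"slide": [0, 0, -0.04], "spin": 0, "gripper": -1}, {"slide": [0, 0, -0.055], "spin": 0, "gripper": -1}, {"slide": [0, 0, -0.07], "spin": 0, "gripper": -1}, {"slide": [0, 0, -0.08], "spin": 0, "gripper": -1}, {"slide": [0, 0, -0.08], "spin": 0, "gripper": -1}]}}

```text
t: 12.02
tool_pos: [0.4487, -0.0728, 0.2547]
tool_rot: [3.108, -0.455, 0.01]
contact_force: [0.5, -0.3, -2.6]
opening: 0.0204
grip_force: 71.0
```

```bash
python3 - <<'E'
exec(open("st.py").read())
plan([.410,.262,.245],-16)
E
```

```text
t 12.02 pos [ 0.4487 -0.0728  0.2547] yaw -16.66 tilt [ 0.006  -0.0013 -1.    ] q6 1.54 F [ 0.5 -0.3 -2.6] tq [-0.01  0.06 -0.  ] op 0.0204 gf 71.0
slide [0. 0. 0.] spin -16.66
origin [ 0.5503 -0.1029  0.1791] F tool [0.5 0.1 2.6]
t 12.02 pos [ 0.4487 -0.0728  0.2547] yaw -16.66 tilt [ 0.006  -0.0013 -1.    ] q6 1.54 F [ 0.5 -0.3 -2.6] tq [-0.01  0.06 -0.  ] op 0.0204 gf 71.0
slide [-0.1331 -0.3097  0.0091] spin -0.66
```

Request:
{"fn": "arm_command", "kwargs": {"increments": [{"slide": [-0.005, -0.01, 0], "spin": 0, "gripper": -1}, {"slide": [-0.015, -0.032, 0], "spin": -2, "gripper": -1}, {"slide": [-0.031, -0.065, 0], "spin": -7, "gripper": -1}, {"slide": [-0.047, -0.1, 0], "spin": -12, "gripper": -1}, {"slide": [-0.063, -0.133, 0], "spin": -17, "gripper": -1}, {"slide": [-0.079, -0.167, 0], "spin": -22, "gripper": -1}, {"slide": [-0.095, -0.201, 0], "spin": -27, "gripper": -1}, {"slide": [-0.111, -0.235, 0], "spin": -32, "gripper": -1}]}}

```text
t: 12.68
tool_pos: [0.4066, 0.1865, 0.25]
tool_rot: [-3.112, -0.426, 0.003]
contact_force: [0.4, -0.4, -2.8]
opening: 0.0203
grip_force: 70.8
```

```bash
python3 - <<'E'
from h import *
from station import imaging
plan([.398,.261,.15],41)
d=imaging.get_image("top");np.save("pics/t5.npy",d,allow_pickle=True);T=cam(d)
I=np.load("pics/ims.npy",allow_pickle=True).item()["top"]["frame"]
C=np.array([.5485,-.1013,.084])
# darkness profile along r=42 and at index radius 47, disc mark 23
for nm,im in(("before",I),("now",d["frame"])):
    g=im.max(2).astype(np.float32)
    def prof(r0,r1):
        out=[]
        for a in range(-180,180,1):
            v=[]
            for r in np.arange(r0,r1,.001):
                u=proj(T,C+r*np.array([np.cos(np.radians(a)),np.sin(np.radians(a)),0]))
                v.append(cv2.getRectSubPix(g,(1,1),tuple(map(float,u)))[0,0])
            out.append(np.mean(v))
        return np.array(out)
    p=prof(.040,.045);A=np.arange(-180,180);w=np.exp(1j*np.radians(6*A))
    print(nm,"holes mod60:",(np.degrees(np.angle(((p.max()-p)*w).sum()))/6)%60)
    for n,q in(("index r46-52",prof(.047,.052)),("disc r20-26",prof(.020,.026))):
        i=np.argsort(q)[:6];print(n,A[i],q[i].round())
E
```

```text
t 12.68 pos [0.4066 0.1865 0.25  ] yaw 15.58 tilt [-1.8e-03  2.0e-04 -1.0e+00] q6 1.56 F [ 0.4 -0.4 -2.8] tq [-0.08  0.01 -0.07] op 0.0203 gf 70.8
slide [ 0.0119 -0.074   0.1001] spin -25.42
before holes mod60: 21.571956782012734
index r46-52 [  -9  -10   -8 -100  -99   81] [ 66.  95. 100. 128. 131. 131.]
disc r20-26 [-74 -75 -73 -76 -77 -72] [ 82.  86.  90.  93. 106. 107.]
now holes mod60: 17.72454007347935
index r46-52 [-72 -73 -71 -74  78  77] [ 84.  92. 120. 127. 139. 139.]
disc r20-26 [-74 -75 -73 -76 -77 -72] [ 85.  88.  95.  96. 108. 113.]
```

```bash
python3 - <<'E'
from h import *
d=np.load("pics/t5.npy",allow_pickle=True).item();T=cam(d);C=np.array([.5485,-.1013,.084])
def prof(g,f,r0,r1,rng):
    return np.array([np.mean([cv2.getRectSubPix(g,(1,1),f(C+r*np.array([np.cos(a),np.sin(a),0])))[0,0] for r in np.arange(r0,r1,.001)]) for a in np.radians(rng)])
A=np.arange(-90,-60,.25)
def line(g,f,r0,r1):
    q=prof(g,f,r0,r1,A);w=np.clip(np.median(q)-25-q,0,None);return (A*w).sum()/w.sum()
c4=cv2.imread("pics/c4.png")[:, :400].max(2).astype(np.float32)
now=cv2.resize(d["frame"][185:260,350:450],(400,300),interpolation=2).max(2).astype(np.float32)
f=lambda p:tuple(float(x) for x in ((proj(T,p)-[350,185]+.5)*4-.5))
for n,g in(("pushed",c4),("now",now)): print(n,"index in",line(g,f,.040,.045),"out",line(g,f,.046,.052),"disc",line(g,f,.020,.026))
E
```

```text
pushed index in -72.58784987539852 out -72.47581803181355 disc -80.51296109907291
now index in -72.37445937617203 out -72.40010746728588 disc -74.68495783084684
```

```bash
python3 - <<'E'
from h import *
o,w=np.load("pics/w3.npy",allow_pickle=True);W=cam(w,o)
t=np.load("pics/t5.npy",allow_pickle=True).item();T=cam(t)
def mark(cam_,im,C,r0,r1,rng):
    g=im.max(2).astype(np.float32);f=lambda p:tuple(map(float,proj(cam_,p)))
    q=np.array([np.mean([cv2.getRectSubPix(g,(1,1),f(C+r*np.array([np.cos(a),np.sin(a),0])))[0,0] for r in np.arange(r0,r1,.001)]) for a in np.radians(rng)])
    k=np.clip(np.median(q)-30-q,0,None);return (rng*k).sum()/k.sum(),q.min()
D=np.arange(-90,-60,.25);X=np.arange(-22,5,.25)
for z in(.074,.077,.080,.082,.084,.086):
    print(z,"top",mark(T,t["frame"],np.array([.5485,-.1013,z]),.019,.026,D),"wrist",mark(W,w["frame"],np.array([.5488,-.1005,z]),.019,.026,D))
print("wrist index",mark(W,w["frame"],np.array([.5488,-.1005,.084]),.036,.041,X))
E
```

```text
0.074 top (np.float64(-69.98044261537665), np.float32(83.46894)) wrist (np.float64(-73.42362983445554), np.float32(80.685005))
0.077 top (np.float64(-71.42124077927468), np.float32(78.32208)) wrist (np.float64(-74.42174243045167), np.float32(80.68626))
0.08 top (np.float64(-72.88465876282807), np.float32(77.7448)) wrist (np.float64(-75.4235148164818), np.float32(80.802))
0.082 top (np.float64(-73.82828293860177), np.float32(79.42169)) wrist (np.float64(-76.09360116686736), np.float32(80.738174))
0.084 top (np.float64(-74.74804273579895), np.float32(80.12229)) wrist (np.float64(-76.76344578772749), np.float32(80.75098))
0.086 top (np.float64(-75.65070296295958), np.float32(80.20194)) wrist (np.float64(-77.43484678702941), np.float32(80.784294))
wrist index (np.float64(-8.948171199630211), np.float32(74.671616))
```

```bash
python3 - <<'E'
from h import *
from station import imaging
t=np.load("pics/t5.npy",allow_pickle=True).item()["frame"];w=imaging.get_image("wrist")["frame"];s=imaging.get_image("scene")["frame"]
a=cv2.resize(t[190:250,365:435],(490,420),interpolation=cv2.INTER_CUBIC)
b=np.vstack([cv2.resize(w,(280,210)),cv2.resize(s[145:197,300:370],(280,210),interpolation=cv2.INTER_CUBIC)])
cv2.imwrite("pics/c5.png",np.hstack([a,b])[:,:,::-1])
E
```

```text
(no output)
```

View pics/c5.png

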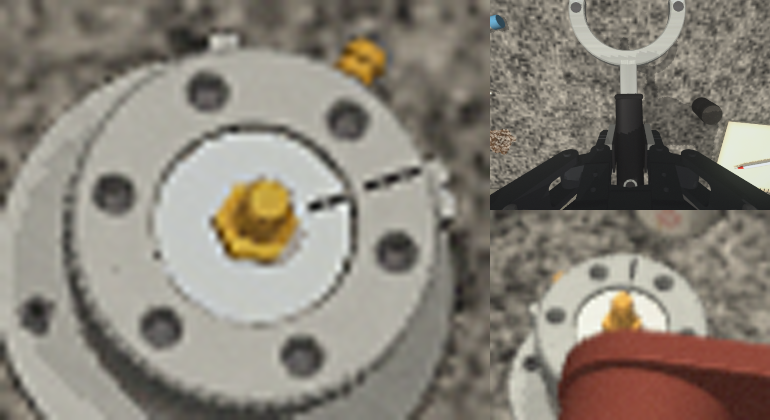

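The top view shows the index line (393,178) in line with the disc line (330,200) and the lug against its stop, so the ring is home. The wrist inset suggests the fork now droops in the fingers, so I'll measure the pitch after moving over the free spot.

Request:
{"fn": "arm_command", "kwargs": {"increments": [{"slide": [0.002, -0.018, 0.005], "spin": -4, "gripper": -1}, {"slide": [0.005, -0.036, 0.015], "spin": -9, "gripper": -1}, {"slide": [0.008, -0.054, 0.03], "spin": -15, "gripper": -1}, {"slide": [0.011, -0.068, 0.045], "spin": -20, "gripper": -1}, {"slide": [0.012, -0.074, 0.06], "spin": -24, "gripper": -1}, {"slide": [0.012, -0.074, 0.072], "spin": -25.4, "gripper": -1}, {"slide": [0.012, -0.074, 0.08], "spin": -25.4, "gripper": -1}, {"slide": [0.012, -0.074, 0.08], "spin": -25.4, "gripper": -1}]}}

```text
t: 13.5
tool_pos: [0.3991, 0.2575, 0.1686]
tool_rot: [2.946, 1.089, -0.008]
contact_force: [-0.6, -1.2, -2.9]
opening: 0.0206
grip_force: 70.8
```

```bash
python3 - <<'E'
from h import *
from station import imaging,status
plan([.398,.261,.115],41)
o=status.get_obs();d=imaging.get_image("wrist");W=cam(d,o);M=R.from_rotvec(o["tool_rot"]).as_matrix()
im=d["frame"].max(2)
for cx,cy in((194,16),(430,16)):
    y0=max(0,cy-16);g=im[y0:cy+16,cx-16:cx+16];print(g.min(),g.max());k=((g<np.percentile(g,95)*.72)).astype(np.uint8)
    for c in cv2.findContours(k,0,1)[0]:
        if 30<cv2.contourArea(c)<600: e=cv2.minAreaRect(c);print("cand",e[0][0]+cx-16,e[0][1]+y0,e[1])
E
```

```text
t 13.5 pos [0.3991 0.2575 0.1686] yaw 40.56 tilt [-0.0046 -0.0024 -1.    ] q6 1.28 F [-0.6 -1.2 -2.9] tq [-0.05  0.08 -0.02] op 0.0206 gf 70.8
slide [ 0.0017 -0.0033  0.0536] spin -0.44
125 247
cand 197.0 16.5 (23.0, 24.0)
131 245
cand 430.5 14.5 (23.0, 23.0)
```

The fork hangs about 20° low, with the pin tips some 111 mm below the TCP. I'll touch the pins down, then ease the grip and lower so the table levels the spanner.

Request:
{"fn": "arm_command", "kwargs": {"increments": [{"slide": [0.001, -0.002, 0.006], "spin": -0.4, "gripper": -1}, {"slide": [0.002, -0.003, 0.018], "spin": -0.4, "gripper": -1}, {"slide": [0.002, -0.003, 0.03], "spin": -0.4, "gripper": -1}, {"slide": [0.002, -0.003, 0.04], "spin": -0.4, "gripper": -1}, {"slide": [0.002, -0.003, 0.047], "spin": -0.4, "gripper": -1}, {"slide": [0.002, -0.003, 0.052], "spin": -0.4, "gripper": -1}, {"slide": [0.002, -0.003, 0.054], "spin": -0.4, "gripper": -1}, {"slide": [0.002, -0.003, 0.054], "spin": -0.4, "gripper": -1}]}}

```text
t: 14.22
tool_pos: [0.3996, 0.2623, 0.1167]
tool_rot: [2.941, 1.103, -0.002]
contact_force: [-0.6, -0.3, -3.5]
opening: 0.0206
grip_force: 70.9
```

Request:
{"fn": "arm_command", "kwargs": {"increments": [{"slide": [0, 0, 0.001], "spin": 0, "gripper": -1}, {"slide": [0, 0, 0.002], "spin": 0, "gripper": -1}, {"slide": [0, 0, 0.003], "spin": 0, "gripper": -1}, {"slide": [0, 0, 0.003], "spin": 0, "gripper": -1}]}}

```text
t: 14.55
tool_pos: [0.4, 0.2625, 0.1146]
tool_rot: [-2.941, -1.103, -0.001]
contact_force: [0.3, 0.3, -2.7]
opening: 0.0203
grip_force: 70.9
```

```bash
python3 st.py
```

```text
t 14.55 pos [0.4    0.2625 0.1146] yaw 41.12 tilt [ 4.e-04  2.e-04 -1.e+00] q6 1.28 F [ 0.3  0.3 -2.7] tq [-0.    0.08 -0.05] op 0.0203 gf 70.9
slide [0. 0. 0.] spin 41.12
origin [0.4793 0.3322 0.0383] F tool [ 0.5 -0.1  2.7]
```

Request:
{"fn": "arm_command", "kwargs": {"increments": [{"slide": [0, 0, 0.001], "spin": 0, "gripper": -1}, {"slide": [0, 0, 0.002], "spin": 0, "gripper": -1}, {"slide": [0, 0, 0.003], "spin": 0, "gripper": -1}, {"slide": [0, 0, 0.004], "spin": 0, "gripper": -1}, {"slide": [0, 0, 0.004], "spin": 0, "gripper": -1}]}}

```text
t: 14.97
tool_pos: [0.4, 0.2625, 0.1108]
tool_rot: [2.941, 1.103, -0.0]
contact_force: [-4.3, -1.7, 3.3]
opening: 0.0208
grip_force: 71.6
```

Request:
{"fn": "arm_command", "kwargs": {"increments": [{"slide": [0, 0, 0.001], "spin": 0, "gripper": -1}, {"slide": [0, 0, 0.002], "spin": 0, "gripper": -1}, {"slide": [0, 0, 0.002], "spin": 0, "gripper": -1}]}}

```text
t: 15.22
tool_pos: [0.4008, 0.2625, 0.1092]
tool_rot: [2.941, 1.102, 0.003]
contact_force: [-2.9, -3.0, 5.9]
opening: 0.0205
grip_force: 71.7
```

The pins touched at a TCP height of about 111 mm, as predicted. Next I ease the grip and lower.

Request:
{"fn": "arm_command", "kwargs": {"increments": [{"slide": [0, 0, 0], "spin": 0, "gripper": -1}, {"slide": [0, 0, 0], "spin": 0, "gripper": -1}, {"slide": [0, 0, 0.002], "spin": 0, "gripper": -1}, {"slide": [0, 0, 0.004], "spin": 0, "gripper": -1}, {"slide": [0, 0, 0.006], "spin": 0, "gripper": -1}, {"slide": [0, 0, 0.008], "spin": 0, "gripper": -1}, {"slide": [0, 0, 0.008], "spin": 0, "gripper": -1}], "newtons": 22}}

```text
t: 15.8
tool_pos: [0.401, 0.2629, 0.1013]
tool_rot: [-2.941, -1.103, -0.005]
contact_force: [-2.0, -0.9, 5.1]
opening: 0.0205
grip_force: 71.8
```

```bash
python3 st.py
```

```text
t 15.8 pos [0.401  0.2629 0.1013] yaw 41.1 tilt [ 0.003   0.0016 -1.    ] q6 1.28 F [-2.  -0.9  5.1] tq [ 0.06 -0.26 -0.03] op 0.0205 gf 71.8
slide [0. 0. 0.] spin 41.1
origin [0.4805 0.3326 0.0253] F tool [-2.1 -0.6 -5.1]
```

Request:
{"fn": "arm_command", "kwargs": {"increments": [{"slide": [0, 0, 0.002], "spin": 0, "gripper": -1}, {"slide": [0, 0, 0.004], "spin": 0, "gripper": -1}, {"slide": [0, 0, 0.006], "spin": 0, "gripper": -1}, {"slide": [0, 0, 0.009], "spin": 0, "gripper": -1}, {"slide": [0, 0, 0.012], "spin": 0, "gripper": -1}, {"slide": [0, 0, 0.015], "spin": 0, "gripper": -1}, {"slide": [0, 0, 0.017], "spin": 0, "gripper": -1}, {"slide": [0, 0, 0.018], "spin": 0, "gripper": -1}]}}

```text
t: 16.47
tool_pos: [0.401, 0.2629, 0.0832]
tool_rot: [-2.941, -1.102, -0.005]
contact_force: [-2.1, -1.9, 6.3]
opening: 0.0205
grip_force: 72.1
```

```bash
python3 - <<'E'
exec(open("st.py").read())
from station import imaging
d=imaging.get_image("wrist");im=d["frame"]
f=240/np.tan(np.radians(d["vfov"])/2);m=d["mount"]
# pin heads: dark round spots inside the bright fork
g=im.min(2);br=cv2.morphologyEx((g>195).astype(np.uint8),cv2.MORPH_CLOSE,np.ones((5,5)))
cs,h=cv2.findContours(br[:260],cv2.RETR_CCOMP,1)
for i,c in enumerate(cs):
    a=cv2.contourArea(c)
    if 100<a<900 and h[0][i][3]>=0: e=cv2.minAreaRect(c);print("hole",np.round(e[0],1),np.round(e[1],1))
E
```

```text
t 16.47 pos [0.401  0.2629 0.0832] yaw 41.09 tilt [ 0.0026  0.0014 -1.    ] q6 1.28 F [-2.1 -1.9  6.3] tq [ 0.16 -0.28 -0.13] op 0.0205 gf 72.1
slide [0. 0. 0.] spin 41.09
origin [0.4805 0.3326 0.0072] F tool [-2.8  0.1 -6.3]
```

Now lower to the pick height in small steps, watching for the rise in force when the grip touches flat.

Request:
{"fn": "arm_command", "kwargs": {"increments": [{"slide": [0, 0, 0.0015], "spin": 0, "gripper": -1}, {"slide": [0, 0, 0.003], "spin": 0, "gripper": -1}, {"slide": [0, 0, 0.0045], "spin": 0, "gripper": -1}, {"slide": [0, 0, 0.0055], "spin": 0, "gripper": -1}, {"slide": [0, 0, 0.006], "spin": 0, "gripper": -1}, {"slide": [0, 0, 0.006], "spin": 0, "gripper": -1}]}}

```text
t: 17.02
tool_pos: [0.4007, 0.2628, 0.0773]
tool_rot: [-2.942, -1.103, -0.002]
contact_force: [-1.6, -3.0, 8.5]
opening: 0.0206
grip_force: 72.6
```

Request:
{"fn": "arm_command", "kwargs": {"increments": [{"slide": [0, 0, 0.0005], "spin": 0, "gripper": -1}, {"slide": [0, 0, 0.0007], "spin": 0, "gripper": -1}]}}

```text
t: 17.18
tool_pos: [0.4007, 0.2628, 0.0772]
tool_rot: [2.942, 1.103, 0.001]
contact_force: [-4.7, -4.2, 15.0]
opening: 0.0205
grip_force: 73.4
```

Request:
{"fn": "arm_command", "kwargs": {"increments": [{"slide": [0, 0, -0.0005], "spin": 0, "gripper": -0.3}, {"slide": [0, 0, -0.0005], "spin": 0, "gripper": 0}, {"slide": [0, 0, -0.0005], "spin": 0, "gripper": 0.3}, {"slide": [0, 0, -0.0005], "spin": 0, "gripper": 0.7}, {"slide": [0, 0, -0.0005], "spin": 0, "gripper": 1}, {"slide": [0, 0, -0.0005], "spin": 0, "gripper": 1}, {"slide": [0, 0, -0.0005], "spin": 0, "gripper": 1}, {"slide": [0, 0, -0.0005], "spin": 0, "gripper": 1}]}}

```text
t: 17.85
tool_pos: [0.3999, 0.2624, 0.0761]
tool_rot: [2.941, 1.103, -0.0]
contact_force: [-0.2, -0.6, 0.1]
opening: 0.0854
grip_force: 0.0
```

Request:
{"fn": "arm_command", "kwargs": {"increments": [{"slide": [0, 0, -0.01], "spin": 0, "gripper": 1}, {"slide": [0, 0, -0.03], "spin": 0, "gripper": 1}, {"slide": [0, 0, -0.055], "spin": 0, "gripper": 1}, {"slide": [0, 0, -0.08], "spin": 0, "gripper": 1}, {"slide": [0, 0, -0.1], "spin": 0, "gripper": 1}, {"slide": [0, 0, -0.105], "spin": 0, "gripper": 1}, {"slide": [0, 0, -0.105], "spin": 0, "gripper": 1}]}}

```text
t: 18.43
tool_pos: [0.4011, 0.263, 0.1838]
tool_rot: [-2.941, -1.103, -0.008]
contact_force: [-0.5, 0.1, 0.5]
opening: 0.0854
grip_force: 0.0
```

```bash
python3 - <<'E'
exec(open("st.py").read())
from station import imaging
o=status.get_obs();d=imaging.get_image("wrist");W=cam(d,o);im=d["frame"].max(2)
cv2.imwrite("pics/end.png",d["frame"][:,:,::-1])
P=[]
m0=np.array([.4805,.3326,0]);yw=np.radians(41.1);ex=np.array([np.cos(yw),np.sin(yw),0]);ey=np.array([-ex[1],ex[0],0])
for s in(1,-1):
    u,v=proj(W,m0+s*.042*ey+[0,0,.02]).astype(int);r=22;y0=max(0,v-r)
    g=im[y0:v+r,u-r:u+r];k=(g<np.percentile(g,95)*.75).astype(np.uint8);print("pred",u,v)
    for c in cv2.findContours(k,0,1)[0]:
        e=cv2.minAreaRect(c)
        if 60<cv2.contourArea(c)<600: q=(e[0][0]+u-r,e[0][1]+y0);print(np.round(q,1),np.round(e[1],1),onz(W,*q,.02).round(4))
# other objects moved? compare top images
t=imaging.get_image("top")["frame"];b=np.load("pics/ims.npy",allow_pickle=True).item()["top"]["frame"]
df=cv2.morphologyEx((np.abs(t.astype(int)-b).max(2)>45).astype(np.uint8),cv2.MORPH_OPEN,np.ones((3,3)))
for c in cv2.findContours(df,0,1)[0]:
    if cv2.contourArea(c)>6: print("diff",cv2.boundingRect(c),cv2.contourArea(c))
E
```

```text
t 18.43 pos [0.4011 0.263  0.1838] yaw 41.12 tilt [ 0.0046  0.0021 -1.    ] q6 1.28 F [-0.5  0.1  0.5] tq [-0.01  0.01 -0.04] op 0.0854 gf 0.0
slide [0. 0. 0.] spin 41.12
origin [0.4807 0.3328 0.108 ] F tool [-0.3 -0.4 -0.5]
pred 239 44
[238.8  34.8] [16.3 15.6] [0.4561 0.3675 0.02  ]
[255.5  43.5] [43.  9.] [0.4586 0.3582 0.02  ]
[224.   43.5] [43. 14.] [0.4476 0.3708 0.02  ]
pred 398 44
[412.   51.5] [27. 14.] [0.5104 0.2931 0.02  ]
[398.8  35.1] [16.1 15.7] [0.5115 0.304  0.02  ]
[380.1  43.5] [ 9.8 43.4] [0.502  0.3086 0.02  ]
diff (252, 476, 5, 4) 8.5
diff (206, 476, 12, 4) 27.0
diff (221, 466, 25, 14) 133.5
diff (397, 461, 6, 4) 12.5
diff (239, 449, 4, 6) 11.0
diff (180, 426, 4, 6) 13.5
diff (198, 404, 18, 16) 138.5
diff (189, 399, 7, 15) 50.0
diff (0, 398, 65, 82) 2315.5
diff (199, 395, 5, 5) 14.0
diff (72, 392, 4, 5) 11.5
diff (187, 386, 10, 10) 52.0
diff (75, 386, 79, 62) 2111.5
diff (190, 373, 17, 13) 107.5
diff (176, 371, 10, 15) 78.5
diff (202, 333, 8, 8) 32.0
diff (192, 333, 7, 4) 15.5
diff (147, 301, 51, 65) 1151.5
diff (140, 285, 5, 7) 21.5
diff (173, 281, 9, 7) 26.5
diff (165, 271, 5, 9) 20.0
diff (138, 261, 32, 45) 466.0
diff (161, 260, 8, 6) 25.5
diff (177, 254, 5, 6) 13.0
diff (165, 253, 8, 5) 22.5
diff (169, 240, 136, 240) 10281.0
diff (204, 234, 6, 4) 12.0
```

The spanner is lying flat: the pins are 84.3 mm apart at the expected height. The top view shows no change around the holder, bottle, can, dish or tape. Handing in.

```bash
python3 -c "
from station import order
print(order.finish_job())"
```

```text
the job is handed in; nothing more can be done
None
```

The lock ring is turned home against its stop, the spanner lies flat and pins down close to where it was found, nothing else was disturbed, and the job was handed in at about 18.5 s.

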